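# Load two peg blanks into the tipping cups, stand them up and clamp them

## Robot

A 6-joint arm with a two-finger parallel gripper is mounted at the origin on the work surface. World frame = base frame: x ahead of the robot, y to its left, z up, the work surface at z = 0. Lengths are in m, angles in degrees, forces in N, time in s.
With the tool pointing down it reaches from about 0.25 to 0.725 m from the base axis. Payload 9.7 kg.
Tool frame: the origin (TCP) lies midway between the tips of the shut fingers; the grasp point (between the pads) lies bot.hold_point_z behind it (bot.hold_point_z is the distance from the TCP to the grasp point, in m); z points along the fingers, y is the line along which they close (so a half turn about z gives the same grasp; the last joint's range is limited). The gripper opens to 85 mm and grips with 20 to 120 N. Pads are 22 mm wide; open, the fingers measure 114 mm over their backs; the gripper's body (76 mm by 85 mm) begins 54 mm behind the grasp point. The pads swing forward as they close: fully open they stand 13 mm farther back than shut.
Start: joints at [71.104, 4.979, 10.078, 95.1, 0, 90], TCP at [0.178, 0.52, 0.231] pointing down, gripper open.
Joint ranges: [-179.16, 179.16], [-48.56, 103.87], [-65.8, 70.77], [-126.05, 130.52], [-82.76, 87.17], [-180, 180]. Speed limits (degrees/s): [127.2, 127.2, 147.25, 180, 180, 180].

## Interface

Orientations are given as [roll, pitch, yaw] about the fixed x, y, z axes, in that order (R = Rz(yaw) Ry(pitch) Rx(roll)).
In Python, from workcell import bot, camera, camera_model, ticket gives the robot as it stands.
- The arm moves only by the tool send_rows, never from a script. Its argument "targets" is text: rows parted by semicolons, each of 5 numbers parted by spaces: the shift along the tool's x, y, z in mm, then the turn about the tool's z in degrees, then the closure in counts, from 0 (fully open) to 255 (shut). A call has 1 to 20 rows; each row is the pose to reach, as a shift and turn from the pose commanded when the call began, along the tool's axes at that moment; what a row does not reach only later rows make up. A row lasts 1/8 s, in which the tool goes at most 62.5 mm and 10.7 degrees, less where a joint would pass 70% of its speed; a pose out of reach is approached as far as the arm can. A call with a gripper value outside its range is refused whole. The fingers move at their own pace and stop on an object; "newtons" is the grip in N (left out, the last holds). Time passes only in rows, so rows that repeat a pose let the fingers close. It gives the time, the measured TCP pose, the force, the opening and the grip force at its end, in the units of the state.
- bot.get_obs(): the state, without advancing time (a new reading comes with each control period).
- camera(name): name is "scene" or "top" or "wrist"; returns the picture (384x512x3 uint8, blue, green, red); there is no depth.
- camera_model(name): a dict with "K" (3x3 intrinsics, pixels), "pose" (4x4, takes a point from camera to world coordinates); the wrist camera has in their place "T_tool_cam" (4x4, takes a point from camera to tool coordinates, whose origin is the TCP and whose axes are the flange's). Camera axes: x right, y down, z forward; pixel columns grow to the right and rows downward; lengths in m; the calibration is good to about 2 mm. A picture is of the moment at which its call begins: read the wrist's pose just before it. camera_model takes no time and is no camera call.
- ticket.job_done(): hands the job in; it is judged then, once.
The state is a dict: "time": time; "q": joint angles; "qd": joint speeds; "joint_efforts": joint torques, N m; "ee_pos": TCP position; "tcp_rot": TCP orientation; "wrist_force": force on the tool from outside, world axes, zero at the start; "torque": the same for the moment, N m; "opening": finger opening in m; "grasp_force": force on a finger pad.
Only numpy, scipy, OpenCV 4.12 (cv2) and the standard library are available. Lean on these libraries where they do the work, as an engineer would, in place of code of your own. Each camera call takes 0.05 s, during which the arm holds its last target. There are 200 camera calls.

## Task

Load the loading press: lay the loose pear-wood peg blank in the empty groove, push both blanks along their grooves, round end first, fully home into the two brass cups, then push the red handle over so that the cups tip up and both blanks stand upright. Finally press the long black-ended lever down until its rubber pad clamps the tops of both blanks, and leave all the other things on the table where they are.

Things in the scene. Friction and masses are not known exactly. Their poses are not given: they have to be found in the camera images.
- press: The fixed loading press. Origin on the table straight under the tipping axle, midway between the cups; z up, +y = feed direction (blanks are pushed to +y), +x away from the robot at yaw 0. Tipping axle: along x, 32 mm above the table. A 40 mm square column at x=125, y=0 mm carries the lever. Press foot: x -95 to 165, y -75 to 71, 12 mm high.
- groove_near (a point): Middle of the floor of the near groove: press x=-28, y=-180, 19.5 mm above the table. Wooden groove along press y from y=-289 to -74 mm, 28 mm wide, side walls 7 mm above its floor.
- groove_far (a point): Middle of the floor of the far groove, same as the near one but at press x=+28 mm.
- cups (a joint): Hinge of the pair of brass cups, rad: 0 = lying, mouths to press -y, in line with the grooves (start); 1.571 = upright, mouths up (hard stop). Stiff, stays where left (0.25 N m friction). Each cup: 28 mm bore, flared mouth, 58 mm deep, 36 mm outside, its axis passing through the axle; lying, mouth at press y=-70, inner floor at y=-12 mm.
- cup_near (a point): Centre of the inner floor of the near cup (press x=-28), on the cup's axis; moves with the cups.
- cup_far (a point): Centre of the inner floor of the far cup (press x=+28), on the cup's axis; moves with the cups.
- handle_tip (a point): Tip of the red round handle fixed to the cups: 14 mm thick, 105 mm long from the axle, at press x=-95 mm (robot's side). Cups lying: it leans 45 deg up and back to press -y; cups upright: 45 deg up to press +y. Pushing it to press +y tips the cups up; a straight level push with the fingertips 77 mm above the table works throughout.
- lever (a joint): Hinge of the long press lever, rad: larger = raised (starts 0.8 to 1.0), 0 = level, its rubber pad resting on the tops of two blanks standing home in upright cups; stop at -0.05. Stiff, stays where left; about 5 N at its end moves it. It points from its pivot to press -x and swings in the press's x-z plane.
- lever_tip (a point): Point on top of the lever's round black end (20 mm thick), 175 mm from the pivot along the lever and 10 mm above its centre line. It ends about 10 mm farther.
- lever_pivot (a point): Pivot of the lever: on the column, press x=120, y=0, height 185 mm; hinge axis along press y.
- blank_a: Pear-wood peg blank, 120 mm long, 40 g, starts in the far groove, foot towards the cups. Round shank 22 mm thick, 80 mm long (foot end, local -x); square head 22 x 22 x 40 mm (local +x end), too big for a cup. Origin at mid-length on the underside as it lies, 11 mm under the centre line; local x runs to the head, z up when lying.
- blank_b: The second peg blank, same shape and frame as blank_a (120 mm long, 22 mm thick, head towards local +x), lying loose on the table, to the left or the right of the press, at any angle up to 1.4 rad from head pointing to -y. To be laid in the near groove.
- blank_a_foot (a point): Centre of the foot end face of blank_a (shank end).
- blank_b_foot (a point): Centre of the foot end face of blank_b (shank end).
- template: Bystander: flat walnut headstock template, 160 x 70 x 8 mm, origin centre of underside; always across the press from blank_b.
- burnisher: Bystander: dark tin burnisher shaped like an oil can, 58 mm across, 105 mm tall, origin under its centre; stands on the robot's side of the grooves.
- saddle: Bystander: round bone bridge saddle, ring 68 mm across, 12 mm high, beyond the far groove.
- jar: Bystander: amber jar, 54 mm across, 75 mm tall, beyond the far groove.
Things that resemble listed ones, but are neither listed nor needed, are in the scene too. Leave any purple look-alike of the blank_b alone. What is shaped like the blank_a but pink is not meant.

How it is judged (in metres and radians):
On the way, in this order (a step that is already met when the one before it is completed fails the run):
1. both blanks are pushed, foot first, into the two cups while the cups still lie (((distance between blank_a_foot and cup_near below 0.025 m and distance between blank_b_foot and cup_far below 0.025 m) or (distance between blank_b_foot and cup_near below 0.025 m and distance between blank_a_foot and cup_far below 0.025 m)) and value of joint cups below 0.3 rad), for 0.2 s.
2. the cups are tipped upright with both blanks standing in them, before the lever is clamped down (((distance between blank_a_foot and cup_near below 0.012 m and distance between blank_b_foot and cup_far below 0.012 m) or (distance between blank_b_foot and cup_near below 0.012 m and distance between blank_a_foot and cup_far below 0.012 m)) and value of joint cups above 1.47 rad and value of joint lever above 0.2 rad), for 0.2 s.
At the end, for the whole second after the job is handed in: One blank in each cup, foot within 12 mm of the cup's floor centre, both upright with the head up within 0.15 rad, cups upright (joint above 1.47 rad), lever pressed down (joint below 0.07 rad), all at rest (((distance between blank_a_foot and cup_near below 0.012 m and distance between blank_b_foot and cup_far below 0.012 m) or (distance between blank_b_foot and cup_near below 0.012 m and distance between blank_a_foot and cup_far below 0.012 m)) and value of joint cups above 1.47 rad and value of joint lever below 0.07 rad and angle between each of blank_a, blank_b's own x axis and vertical below 0.15 rad and linear speed of each of blank_a, blank_b below 0.02 m/s and velocity of joint lever below 0.05 rad/s); the robot touches nothing.
It fails at once if a bystander is moved more than 30 mm (distance of any of template, burnisher, saddle, jar from where it was at the start of the episode above 0.03 m).
It also fails if it takes over 72 s, if anything falls off the work surface, if the arm or the gripper's body presses on something with over 40 N, if the wrist force passes 120 N, or if a joint passes its speed limit or range.

## Working session

There is one attempt and no reset: what is moved stays moved. The work goes in short steps, Python scripts to look and compute and a tool call to move; the robot and the scene stay as the last step left them, time stands still between calls to the robot, and variables do not carry over. Pictures are saved under pics/ and viewed, at most 10 in all, crops included, and the job is handed in when it is done.

Besides the shell and the picture viewer there is one more tool, called after "Call:" as a command line: name --argument value ..., lists and objects as JSON in quotes. send_rows: Moves the arm, as the interface text tells. Its arguments: {"type":"object","properties":{"targets":{"type":"string"},"newtons":{"type":"number"}},"required":["targets"]}

```bash
mkdir -p pics; ls; python3 - <<'E'
from workcell import bot,camera,camera_model
import cv2,numpy as np
a=camera("top");b=camera("scene")
cv2.imwrite("pics/top.png",a);cv2.imwrite("pics/scene.png",b)
cv2.imwrite("pics/top2.png",cv2.resize(a,(800,600),interpolation=cv2.INTER_CUBIC));cv2.imwrite("pics/scene2.png",cv2.resize(b,(800,600),interpolation=cv2.INTER_CUBIC))
for n in("top","scene"):
  m=camera_model(n);print(m["K"],np.round(m["pose"],4))
print(camera_model("wrist"));print(bot.hold_point_z,bot.get_obs())
E
```

```text
pics
[[480.58362346   0.         249.55691047]
 [  0.         480.58362346 188.60652726]
 [  0.           0.           1.        ]] [[-2.7200e-02 -9.7580e-01  2.1680e-01  2.6620e-01]
 [-9.9960e-01  2.6400e-02 -6.6000e-03  5.5100e-02]
 [ 7.0000e-04 -2.1690e-01 -9.7620e-01  1.4512e+00]
 [ 0.0000e+00  0.0000e+00  0.0000e+00  1.0000e+00]]
[[406.23479494   0.         267.74711127]
 [  0.         406.23479494 187.15694332]
 [  0.           0.           1.        ]] [[-0.6129  0.5767 -0.5402  1.2172]
 [ 0.7901  0.4561 -0.4095  0.5341]
 [ 0.0103 -0.6778 -0.7352  1.04  ]
 [ 0.      0.      0.      1.    ]]
{'K': array([[302.31061932,   0.        , 256.8128219 ],
       [  0.        , 302.31061932, 193.35858062],
       [  0.        ,   0.        ,   1.        ]]), 'T_tool_cam': array([[-4.37458764e-04, -9.51252224e-01, -3.08413707e-01,
         7.93669061e-02],
       [ 9.99999822e-01, -2.91105677e-04, -5.20546785e-04,
        -5.87059314e-06],
       [ 4.05390307e-04, -3.08413879e-01,  9.51252182e-01,
        -1.43149709e-01],
       [ 0.00000000e+00,  0.00000000e+00,  0.00000000e+00,
         1.00000000e+00]])}
0.0187 {'time': 0.1, 'q': array([ 7.11016631e+01,  5.00904863e+00,  1.00376326e+01,  9.50978533e+01,
       -1.07645469e-03,  9.00021700e+01]), 'qd': array([-0.02070065, -0.03364497,  0.20585408,  0.11971703, -0.01442751,
       -0.03645108]), 'joint_efforts': array([ 6.25249540e-04, -5.21558297e+01,  4.65654051e+01,  1.59614731e-02,
       -3.05513174e-05, -1.12897749e-05]), 'ee_pos': array([0.17807981, 0.52016129, 0.2306312 ]), 'tcp_rot': array([-1.79930731e+02,  1.07907738e-03,  1.61099494e+02]), 'wrist_force': array([0.41939709, 0.75576693, 0.35439529]), 'torque': array([0.00219845, 0.01672396, 0.02591237]), 'grasp_force': 0.0, 'opening': 0.08556367254113668}
```

View pics/top2.png

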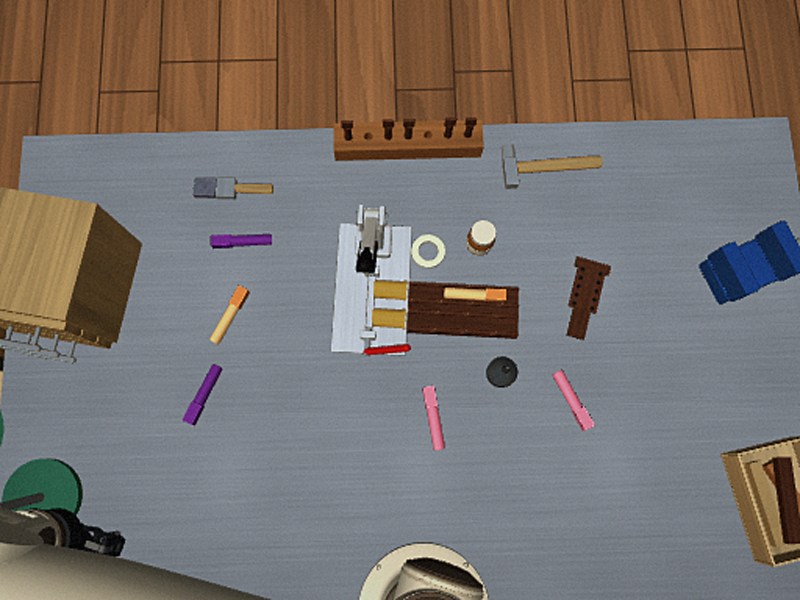

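View pics/scene2.png

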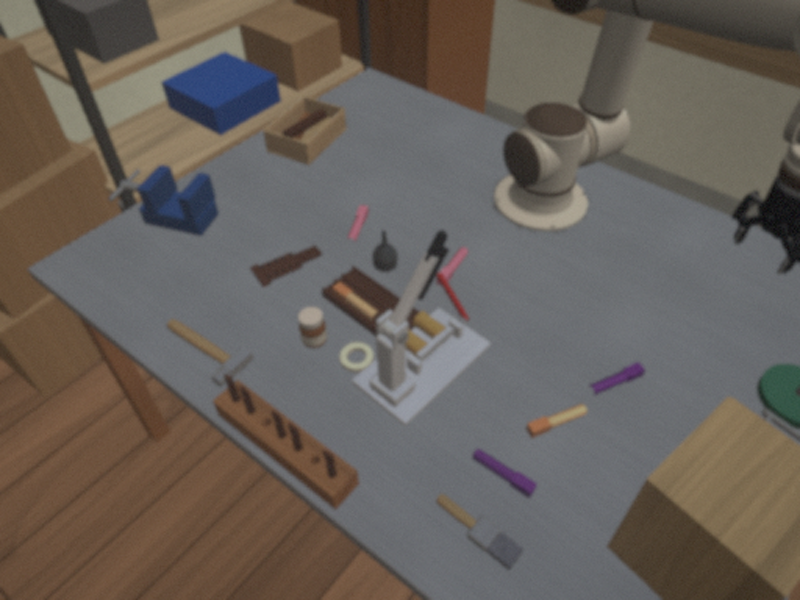

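The top view (800x600 scale) shows the press at (370,300) and the grooves running right to (518,310). blank_a lies in the far groove at (475,294).

Candidates for blank_b:
- pear/orange blank at (230,314): the only one in natural wood, so this is my choice
- purple at (240,240) and (202,395)
- pink at (433,417) and (574,400)

Next I'll measure, with a close crop to check the choice.

```bash
cat > h.py <<'E'
import cv2,numpy as np
from workcell import bot,camera,camera_model
from scipy.spatial.transform import Rotation as R
def model(n):
    m=camera_model(n)
    if "pose" in m: return m["K"],m["pose"]
    o=bot.get_obs();T=np.eye(4);T[:3,:3]=R.from_euler('xyz',o["tcp_rot"],degrees=True).as_matrix();T[:3,3]=o["ee_pos"]
    return m["K"],T@m["T_tool_cam"]
def ray(uv,z,M):
    K,P=M;uv=np.atleast_2d(np.float64(uv));d=np.c_[uv,np.ones(len(uv))]@np.linalg.inv(K).T@P[:3,:3].T
    return P[:3,3]+d*((z-P[2,3])/d[:,2])[:,None]
def proj(p,M):
    K,P=M;c=(np.atleast_2d(p)-P[:3,3])@P[:3,:3]@K.T;return c[:,:2]/c[:,2:]
def mask(im,lo,hi,roi=None):
    m=cv2.inRange(cv2.cvtColor(im,cv2.COLOR_BGR2HSV),lo,hi)
    if roi:
        k=np.zeros_like(m);x0,y0,x1,y1=roi;k[y0:y1,x0:x1]=255;m&=k
    return m
def blobs(m,amin=20):
    n,l,s,c=cv2.connectedComponentsWithStats(m)
    return [(s[i,4],c[i],cv2.minAreaRect(np.argwhere(l==i)[:,::-1].astype(np.float32))) for i in range(1,n) if s[i,4]>=amin]
E
python3 - <<'E'
from h import *
im=cv2.imread("pics/top.png");M=model("top")
s=512/800
def r(*a):return [int(v*s) for v in a]
hsv=cv2.cvtColor(im,cv2.COLOR_BGR2HSV)
for n,p in dict(shank=(225,325),head=(240,296),ashank=(462,294),ahead=(496,295),groove=(470,325),foot=(345,300)).items(): print(n,hsv[int(p[1]*s),int(p[0]*s)])
w=mask(im,(8,90,150),(25,255,255))
for nm,roi,z in(("b",r(195,270,265,360),.013),("a",r(430,280,518,307),.0325)):
  for A,c,rc in blobs(mask(im,(8,90,150),(25,255,255),roi)):
    bx=ray(cv2.boxPoints(rc)+.0,z,M);print(nm,A,c,rc[1],np.round(bx[:,:2],4).tolist(),'ctr',ray(rc[0],z,M).round(4))
  for A,c,rc in blobs(mask(im,(8,165,150),(14,255,255),roi)):print(' head',A,c,ray(c,z,M).round(4))
g=mask(im,(0,60,20),(15,255,120),r(400,270,530,345))
for A,c,rc in blobs(g,200):print("groove",A,rc,ray(cv2.boxPoints(rc),.0265,M)[:,:2].round(4).tolist())
f=mask(im,(90,0,170),(130,50,255),r(325,215,415,360))
for A,c,rc in blobs(f,200):print("foot",A,rc,ray(cv2.boxPoints(rc),.012,M)[:,:2].round(4).tolist())
c1=cv2.resize(im[170:235,120:175],None,fx=7,fy=7,interpolation=cv2.INTER_CUBIC);c2=cv2.resize(im[125:235,205:340],None,fx=3,fy=4,interpolation=cv2.INTER_CUBIC)
o=np.zeros((460,800,3),np.uint8);o[:455,:385]=c1;c2=c2[:455,:405];o[:c2.shape[0],390:390+c2.shape[1]]=c2;cv2.imwrite("pics/crop.png",o)
E
```

```text
shank [ 17 141 201]
head [ 13 182 214]
ashank [ 25 105 220]
ahead [ 14 181 214]
groove [  8 144  71]
foot [107  23 202]
b 245 [146.12244898 200.18367347] (6.863547325134277, 39.50530242919922) [[0.5088, 0.3998], [0.6152, 0.3444], [0.6043, 0.3257], [0.4983, 0.3813]] ctr [[0.5562 0.363  0.013 ]]
 head 77 [151.98701299 189.18181818] [[0.5919 0.3444 0.013 ]]
a 235 [304.86808511 187.75319149] (39.1032600402832, 6.663607597351074) [[0.5727, -0.058], [0.5934, -0.0595], [0.5865, -0.1777], [0.5659, -0.1758]] ctr [[ 0.5796 -0.1178  0.0325]]
 head 81 [316.92592593 188.11111111] [[ 0.5774 -0.1582  0.0325]]
groove 2032 ((296.08428955078125, 197.89915466308594), (71.42745971679688, 32.90182876586914), 3.012787342071533) [[0.5085, 0.0175], [0.6098, 0.009], [0.5922, -0.2077], [0.4913, -0.196]]
foot 1609 ((237.6478729248047, 184.63424682617188), (46.65896224975586, 81.52842712402344), 3.5763344764709473) [[0.48, 0.1623], [0.7367, 0.1437], [0.7232, -0.0019], [0.4673, 0.022]]
foot 530 ((251.13839721679688, 161.73193359375), (21.223485946655273, 34.506893157958984), 2.862405300140381) [[0.6188, 0.075], [0.7298, 0.0671], [0.7245, 0.0008], [0.6137, 0.0098]]
foot 230 ((247.5, 192.5), (31.0, 25.0), 90.0) [[0.6238, 0.0893], [0.6217, 0.0122], [0.5246, 0.0153], [0.5267, 0.0913]]
```

View pics/crop.png

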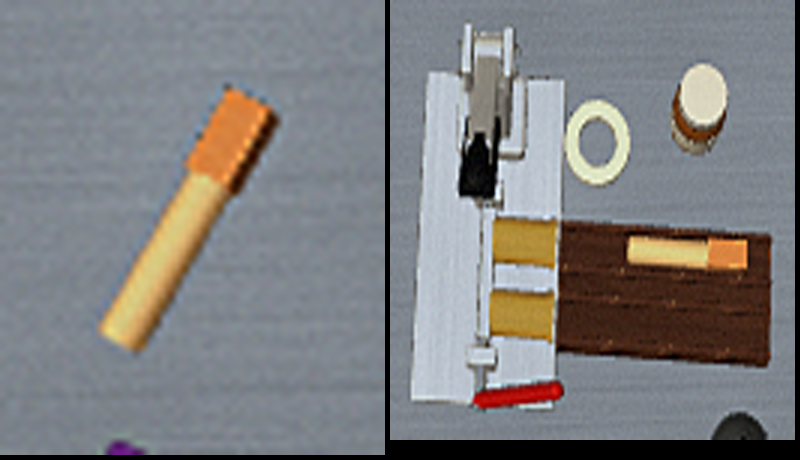

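The crop confirms blank_b is the pear-wood blank, with its orange head up-right and its foot lower-left.

- **blank_b:** centre (.556,.363), axis -27.5°, length 120 mm, which matches the given size.
- **Press:** yaw about -4.6°, origin about (.565,.087). The groove and foot outlines agree on this.

I'll hover over the blank_b head, with tool x along its head direction.

Call:
send_rows --targets "-225 -16 0 -90 60;-225 -16 0 -90 60;-225 -16 0 -90 60;-225 -16 0 -90 60;-448 -32 30 -171 60;-448 -32 30 -171 60;-448 -32 30 -171 60;-448 -32 30 -171 60;-448 -32 30 -171 60;-448 -32 30 -171 60;-448 -32 30 -171 60;-448 -32 30 -171 60;-448 -32 30 -171 60;-448 -32 30 -171 60;-448 -32 30 -171 60;-448 -32 30 -171 60;-448 -32 30 -171 60;-448 -32 30 -171 60;-448 -32 30 -171 60" --newtons 40

```text
time: 2.48
ee_pos: [0.5916, 0.3449, 0.201]
tcp_rot: [180.0, 0.0, -28.0]
wrist_force: [-0.4, 0.3, 0.2]
opening: 0.0655
grasp_force: 0.0
```

```bash
python3 - <<'E'
from h import *
M=model("wrist");im=camera("wrist");cv2.imwrite("pics/w1.png",im)
o=bot.get_obs();Rt=R.from_euler('xyz',o["tcp_rot"],degrees=True).as_matrix()
for nm,lo,hi,z in(("blank",(8,80,100),(30,255,255),.011),("head",(8,165,100),(14,255,255),.015)):
  for A,c,rc in blobs(mask(im,lo,hi),150):
    bx=ray(cv2.boxPoints(rc),z,M);print(nm,A,rc,bx[:,:2].round(4).tolist(),ray(rc[0],z,M).round(4), "tool",(Rt.T@(ray(rc[0],z,M)[0]-o["ee_pos"])).round(4))
E
```

```text
blank 1271 ((261.0, 200.0), (98.0, 20.0), 90.0) [[0.6123, 0.341], [0.6019, 0.3214], [0.4939, 0.3768], [0.5054, 0.3986]] [[0.5562 0.3579 0.011 ]] tool [-0.0373  0.0051  0.1901]
blank 14833 ((27.12621307373047, 258.2998962402344), (169.59715270996094, 146.4342041015625), 63.203922271728516) [[0.7267, 0.7203], [0.7158, 0.5323], [0.5124, 0.5736], [0.508, 0.8025]] [[0.6248 0.6506 0.011 ]] tool [-0.1138 -0.2856  0.19  ]
```

View pics/w1.png

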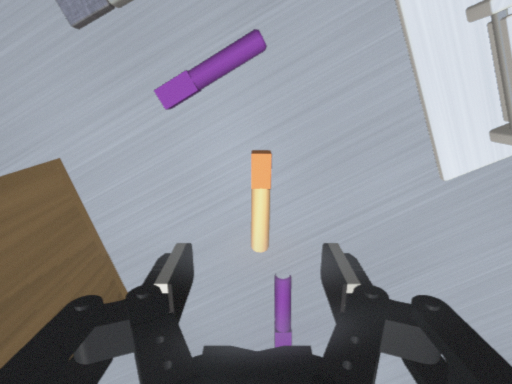

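The wrist view shows blank_b at (261,200), head up at (261,168), aligned with the tool and about 4 mm off in tool y. I'll descend, grip the head and lift.

Call:
send_rows --targets "2 4 60 0 60;2 4 120 0 60;2 4 165 0 60;2 4 185 0 60;2 4 192 0 60;2 4 192 0 60;2 4 192 0 220;2 4 192 0 220;2 4 192 0 220;2 4 192 0 220;2 4 192 0 220;2 4 192 0 220;2 4 182 0 220;2 4 150 0 220;2 4 100 0 220;2 4 70 0 220;2 4 70 0 220" --newtons 50

```text
time: 4.65
ee_pos: [0.5926, 0.3412, 0.135]
tcp_rot: [-179.8, -0.2, -27.9]
wrist_force: [0.2, -0.2, -1.0]
opening: 0.0208
grasp_force: 49.0
```

Call:
send_rows --targets "-47 78 -40 8 220;-93 156 -65 16 220;-140 234 -65 24 220;-140 234 -65 32 220;-96 316 -65 40 220;-52 398 -65 48 220;-8 481 -65 56 220;-8 481 -65 64 220;-8 481 -65 67 220;50 464 -65 67 220;100 448 -65 67 220;148 433 -65 67 220;148 433 -65 67 220;148 433 -65 67 220"

```text
time: 6.4
ee_pos: [0.519, -0.1112, 0.1953]
tcp_rot: [179.9, 0.0, -94.9]
wrist_force: [-0.4, -0.2, -1.2]
opening: 0.0206
grasp_force: 49.3
```

```bash
python3 - <<'E'
from h import *
print(bot.get_obs()["ee_pos"],bot.get_obs()["tcp_rot"],bot.get_obs()["grasp_force"])
im=camera("wrist");cv2.imwrite("pics/w2.png",im)
cv2.imwrite("pics/top_b.png",camera("top"))
E
```

```text
[ 0.51900312 -0.11123349  0.19528411] [ 1.79867141e+02  1.70644796e-02 -9.48953309e+01] 49.33903098106384
```

View pics/w2.png

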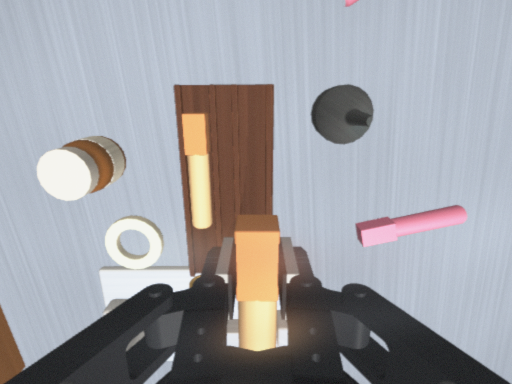

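```bash
python3 - <<'E'
from h import *
im=cv2.imread("pics/w2.png");M=model("wrist");o=bot.get_obs()
m=mask(im,(0,60,10),(16,255,130),(165,75,285,215))
m=cv2.morphologyEx(m,cv2.MORPH_CLOSE,np.ones((5,5)))
A,c,rc=max(blobs(m,500),key=lambda t:t[0]);print(A,rc)
L=[];Rr=[]
for v in range(92,200,3):
    u=np.flatnonzero(m[v]);L.append((u[0]-.5,v));Rr.append((u[-1]+.5,v))
L=ray(L,.0265,M);Rr=ray(Rr,.0265,M)
for P in(L,Rr):
    k=np.polyfit(P[:,1],P[:,0],1);r=P[:,0]-np.polyval(k,P[:,1]);print("yaw",-np.degrees(np.arctan(k[0])),"x at y=-.15",np.polyval(k,-.15),"rms",r.std())
cols=[np.flatnonzero(m[:,u])[0]-.5 for u in range(185,265,4)]
E_=ray(np.c_[range(185,265,4),cols],.0265,M);print("end",E_[[0,-1]].round(4).tolist(),E_.mean(0).round(4))
# blank a
for A,c,rc in blobs(mask(im,(8,80,100),(30,255,255),(178,105,215,235)),150): 
  print("a",rc,ray(cv2.boxPoints(rc),.0415,M)[:,:2].round(4).tolist(),ray(rc[0],.0405,M).round(4))
g=cv2.cvtColor(im,cv2.COLOR_BGR2GRAY)
print([int(x) for x in g[95:108].mean(0)[170:280]])
E
```

```text
9675 ((222.99996948242188, 149.49996948242188), (97.99998474121094, 128.99996948242188), 0.0)
yaw -4.571312672277106 x at y=-.15 0.5963016579732855 rms 0.00030439730667583217
yaw -4.639852439717314 x at y=-.15 0.4992873872184913 rms 0.00030194998186905853
end [[0.5807, -0.2061, 0.0265], [0.5069, -0.1997, 0.0265]] [ 0.5438 -0.2029  0.0265]
a ((196.0, 169.5), (129.0, 36.0), 90.0) [[0.5869, -0.1878], [0.553, -0.1849], [0.5703, -0.0516], [0.6092, -0.055]] [[ 0.5794 -0.1241  0.0405]]
[193, 194, 194, 191, 163, 119, 91, 85, 86, 88, 83, 68, 73, 84, 87, 87, 87, 87, 88, 90, 91, 91, 87, 82, 79, 79, 79, 79, 80, 83, 84, 85, 87, 87, 84, 83, 83, 83, 82, 82, 87, 87, 88, 88, 89, 74, 79, 85, 87, 86, 86, 88, 88, 88, 88, 87, 87, 85, 85, 85, 84, 77, 83, 87, 86, 88, 89, 80, 82, 86, 87, 88, 88, 89, 90, 91, 91, 87, 83, 82, 83, 82, 82, 82, 82, 83, 84, 85, 84, 84, 84, 84, 85, 86, 86, 81, 84, 86, 88, 87, 89, 94, 91, 115, 175, 196, 194, 190, 189, 191]
```

Call:
send_rows --targets "0 -4 40 -0.3 220;0 -4 90 -0.3 220;0 -4 130 -0.3 220;0 -4 150 -0.3 220;0 -4 158 -0.3 220;0 -4 162 -0.3 220;0 -4 165 -0.3 220;0 -4 165 -0.3 220;0 -4 165 -0.3 220"

```text
time: 7.62
ee_pos: [0.524, -0.1118, 0.0318]
tcp_rot: [-180.0, -0.0, -94.6]
wrist_force: [0.3, -0.4, -1.2]
opening: 0.0209
grasp_force: 49.4
```

Call:
send_rows --targets "0 1 2 0 220;0 1 3 0 220;0 1 3 0 220;0 1 3 0 150;0 1 3 0 150;0 1 3 0 150;0 1 3 0 150;0 1 -40 0 150;0 1 -90 0 150;0 1 -90 0 150"

```text
time: 8.88
ee_pos: [0.5246, -0.1121, 0.1254]
tcp_rot: [-179.6, -0.0, -94.6]
wrist_force: [-0.0, -0.2, -0.4]
opening: 0.035
grasp_force: 0.0
```

```bash
python3 - <<'E'
from h import *
o=bot.get_obs();print(o["ee_pos"],o["tcp_rot"],o["opening"])
im=camera("wrist");cv2.imwrite("pics/w3.png",im)
t=camera("top");cv2.imwrite("pics/t3.png",t)
M=model("top")
O=np.array([.5665,.0855]);Y=np.radians(-4.6);Rp=np.array([[np.cos(Y),-np.sin(Y)],[np.sin(Y),np.cos(Y)]])
b=mask(im,(8,80,100),(30,255,255))
for A,c,rc in blobs(b,200):
  p=ray(cv2.boxPoints(rc),.036,model("wrist"))[:,:2];print(A,rc,((p-O)@Rp*1000).round(1).tolist())
E
```

```text
[ 0.52464916 -0.11209712  0.12540097] [-1.79628433e+02 -4.91200650e-02 -9.45991989e+01] 0.03498576592631786
21508 ((222.99996948242188, 215.99996948242188), (125.99998474121094, 267.99993896484375), 0.0) [[64.6, -48.0], [40.8, -288.2], [-48.6, -288.2], [-55.7, -48.1]]
1541 ((55.26300048828125, 177.68894958496094), (72.51765441894531, 44.92621612548828), 57.011478424072266) [[156.3, -232.4], [123.5, -251.0], [101.9, -203.0], [136.3, -181.9]]
323 ((214.78599548339844, 320.4241638183594), (11.477604866027832, 49.40360641479492), 3.5763344764709473) [[18.9, -54.4], [13.4, -109.5], [3.2, -108.7], [8.1, -53.5]]
```

View pics/w3.png

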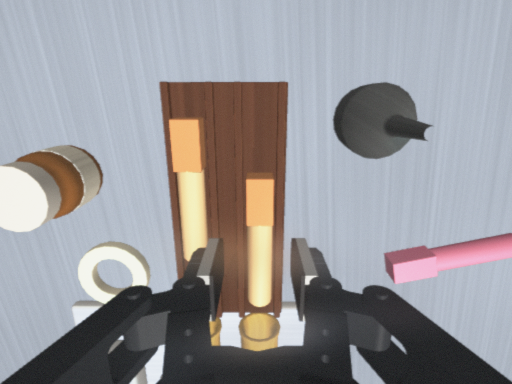

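blank_b lies in the near groove, with its head at (260,200) and its shank pointing at the near cup. blank_a's head is at (187,145). Next I'll set the fingers 42 mm apart, one behind each blank, to push both together.

Call:
send_rows --targets "45 -13 0 0 129;87 -26 0 0 129;87 -26 0 0 129;87 -26 45 0 129;87 -26 80 0 129;87 -26 92 0 129;87 -26 97 0 129;87 -26 97 0 129;87 -26 97 0 129"

```text
time: 10.1
ee_pos: [0.5424, -0.2006, 0.0256]
tcp_rot: [-179.9, -0.0, -94.6]
wrist_force: [-0.4, -0.1, -0.1]
opening: 0.0425
grasp_force: 0.0
```

Call:
send_rows --targets "0 0 -2 0 129;-10 0 -2 0 129;-18 0 -2 0 129;-26 0 -2 0 129;-34 0 -2 0 129;-42 0 -2 0 129;-50 0 -2 0 129;-58 0 -2 0 129;-66 0 -2 0 129;-74 0 -2 0 129;-82 0 -2 0 129;-90 0 -2 0 129;-98 0 -2 0 129;-106 0 -2 0 129;-114 0 -2 0 129;-120 0 -2 0 129;-126 0 -2 0 129;-130 0 -2 0 129;-130 0 -2 0 129"

```text
time: 12.48
ee_pos: [0.5521, -0.0706, 0.0263]
tcp_rot: [180.0, 0.0, -94.6]
wrist_force: [0.2, -0.2, -0.6]
opening: 0.042
grasp_force: 0.0
```

Call:
send_rows --targets "-4 0 0 0 129;-8 0 0 0 129;-11 0 0 0 129;-13 0 0 0 129;-14 0 0 0 129;-14 0 0 0 129;-14 0 0 0 129"

```text
time: 13.35
ee_pos: [0.5532, -0.0575, 0.0263]
tcp_rot: [-180.0, -0.1, -94.6]
wrist_force: [0.6, -5.6, 0.2]
opening: 0.0421
grasp_force: 2.6
```

Call:
send_rows --targets "-1 0 0 0 129;-2 0 0 0 129;-3 0 0 0 129;-3 0 0 0 129"

```text
time: 13.85
ee_pos: [0.5532, -0.0573, 0.0264]
tcp_rot: [-180.0, -0.4, -94.7]
wrist_force: [-1.9, -20.7, 0.7]
opening: 0.0421
grasp_force: 10.4
```

```bash
python3 - <<'E'
from h import *
o=bot.get_obs();print(o["ee_pos"],o["wrist_force"])
im=camera("wrist");t=camera("top");cv2.imwrite("pics/t4.png",t);cv2.imwrite("pics/w4.png",im)
v=np.zeros((384,800,3),np.uint8);v[:,:512]=im;c=cv2.resize(t[140:236,215:287],None,fx=4,fy=4,interpolation=cv2.INTER_CUBIC);v[:,512:]=c[:384,:288];cv2.imwrite("pics/v4.png",v)
E
```

```text
[ 0.55322511 -0.05734547  0.02642693] [ -1.94806714 -20.69114484   0.67364671]
```

View pics/v4.png

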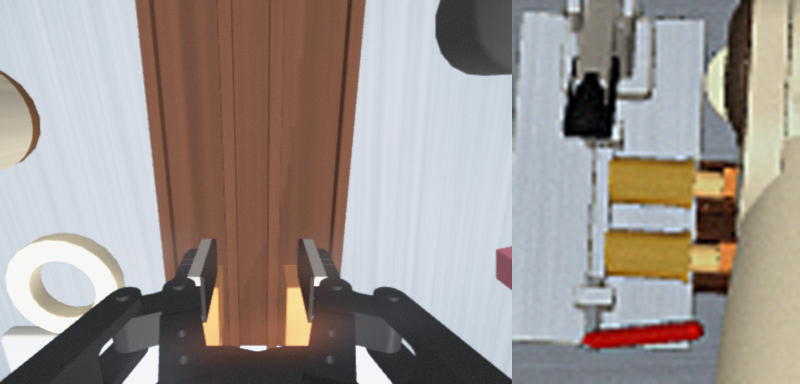

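Both shanks sit equally deep in the cups (heads at about (725,182) and (725,257) in the right panel). The push stopped firmly at 20 N with TCP press y = -143, as predicted for home. Next I'll move behind the red handle with the fingers shut.

Call:
send_rows --targets "10 0 0 0 129;25 0 0 0 129;25 0 -40 0 129;25 0 -90 0 200;25 0 -130 0 255;0 45 -130 0 255;-26 93 -130 0 255;-26 93 -130 0 255;-26 93 -80 0 255;-26 93 -51 0 255;-26 93 -51 0 255;-26 93 -51 0 255"

```text
time: 15.45
ee_pos: [0.4637, -0.0209, 0.0786]
tcp_rot: [-179.9, 0.0, -94.6]
wrist_force: [0.6, 0.2, 0.6]
opening: -0.0001
grasp_force: 0.0
```

Call:
send_rows --targets "-8 0 1 0 255;-16 0 1 0 255;-23 0 1 0 255;-30 0 1 0 255;-37 0 1 0 255;-44 0 1 0 255;-51 0 1 0 255;-58 0 1 0 255;-65 0 1 0 255;-72 0 1 0 255;-79 0 1 0 255;-86 0 1 0 255;-93 0 1 0 255;-100 0 1 0 255;-106 0 1 0 255;-112 0 1 0 255;-118 0 1 0 255;-124 0 1 0 255;-128 0 1 0 255;-128 0 1 0 255"

```text
time: 17.95
ee_pos: [0.4723, 0.1072, 0.0755]
tcp_rot: [179.9, -0.0, -94.6]
wrist_force: [-0.8, -3.2, 0.5]
opening: 0.0
grasp_force: 1.3
```

Call:
send_rows --targets "-3 0 -1 0 255;-6 0 -1 0 255;-8 0 -1 0 255;-10 0 -1 0 255;-11 0 -1 0 255;-11 0 -1 0 255"

```text
time: 18.7
ee_pos: [0.4738, 0.1181, 0.0772]
tcp_rot: [180.0, 0.0, -94.6]
wrist_force: [-1.5, -3.1, 1.4]
opening: 0.0002
grasp_force: 1.5
```

Call:
send_rows --targets "-1 0 0 0 255;-2 0 0 0 255;-3 0 0 0 255;-4 0 0 0 255;-4 0 0 0 255"

```text
time: 19.32
ee_pos: [0.4742, 0.1205, 0.0773]
tcp_rot: [-180.0, -0.2, -94.7]
wrist_force: [-1.6, -14.2, 1.3]
opening: -0.0001
grasp_force: 5.7
```

Call:
send_rows --targets "-5 0 0 0 255;-5 0 0 0 255;10 0 0 0 255;40 0 0 0 255;80 0 0 0 255;80 20 -60 0 255;80 20 -120 0 255;80 20 -180 0 255;80 20 -240 0 255;80 20 -280 0 255;80 20 -280 0 255;80 20 -280 0 255"

```text
time: 20.82
ee_pos: [0.4482, 0.0442, 0.3566]
tcp_rot: [180.0, 0.0, -94.6]
wrist_force: [-0.4, -0.3, -0.3]
opening: 0.0
grasp_force: 0.0
```

```bash
python3 - <<'E'
from h import *
print(bot.get_obs()["ee_pos"])
s=camera("scene");t=camera("top")
cv2.imwrite("pics/s5.png",s);cv2.imwrite("pics/t5.png",t)
a=cv2.resize(s[135:275,205:325],(480,560),interpolation=cv2.INTER_CUBIC);b=cv2.resize(t[125:245,205:285],(320,480),interpolation=cv2.INTER_CUBIC)
v=np.zeros((560,800,3),np.uint8);v[:,:480]=a;v[:480,480:]=b;cv2.imwrite("pics/v5.png",v)
E
```

```text
[0.44818082 0.0441815  0.35661358]
```

View pics/v5.png

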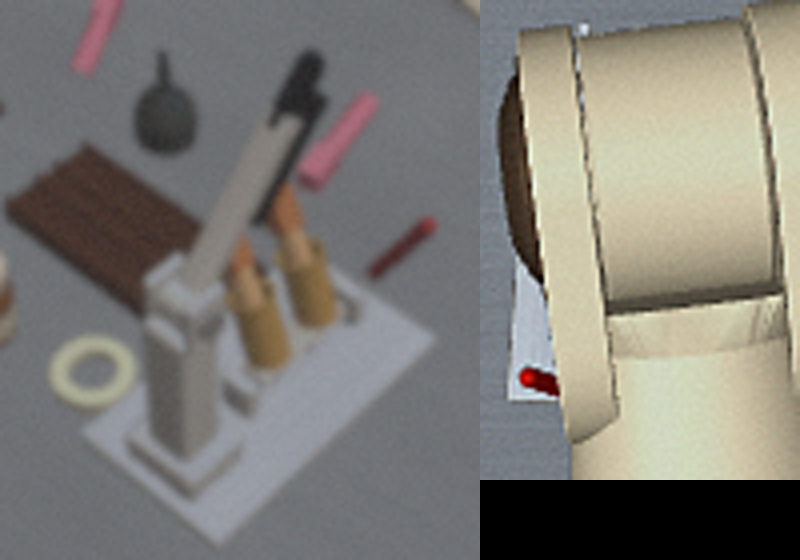

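Both blanks stand upright in the cups: orange heads at (240,255) and (288,212), handle tipped over to (425,228). The black lever end is at (312,60). I'll work out the lever angle from the scene and earlier top pictures.

```bash
python3 - <<'E'
from h import *
O=np.array([.5665,.0855]);Y=np.radians(-4.6);Rp=np.array([[np.cos(Y),-np.sin(Y)],[np.sin(Y),np.cos(Y)]])
def W(x,y,z): return np.r_[O+Rp@[x,y],z]
def tip(th,r=.175,h=.01): return W(.12-r*np.cos(th)+h*np.sin(th)*-1,0,.185+r*np.sin(th)+h*np.cos(th))
for n in("scene","top"):
  for th in(.8,.85,.9,.95,1.): print(n,th,proj([tip(th,.185,0),tip(th)],model(n)).round(1).tolist())
im=cv2.imread("pics/top.png");m=cv2.inRange(cv2.cvtColor(im,cv2.COLOR_BGR2GRAY),0,45);k=np.zeros_like(m);k[145:180,215:255]=255
for b in blobs(m&k,10):print("top",b)
im=cv2.imread("pics/s5.png");m=cv2.inRange(cv2.cvtColor(im,cv2.COLOR_BGR2GRAY),0,60);k=np.zeros_like(m);k[140:195,260:295]=255
for b in blobs(m&k,10):print("scene",b[0],b[1],cv2.boxPoints(b[2]).round(1).tolist())
for th in(.9,.6,.3,.0):print(th,tip(th).round(4))
E
```

```text
scene 0.8 [[284.1, 151.1], [284.1, 151.1]]
scene 0.85 [[282.4, 150.6], [282.7, 150.7]]
scene 0.9 [[280.7, 150.2], [281.1, 150.4]]
scene 0.95 [[278.9, 150.0], [279.5, 150.3]]
scene 1.0 [[277.0, 150.0], [277.8, 150.3]]
top 0.8 [[233.2, 173.1], [233.2, 173.2]]
top 0.85 [[233.3, 169.8], [233.3, 170.2]]
top 0.9 [[233.4, 166.3], [233.4, 167.1]]
top 0.95 [[233.5, 162.7], [233.5, 163.9]]
top 1.0 [[233.6, 159.1], [233.6, 160.6]]
top (np.int32(171), array([234.56725146, 166.1871345 ]), ((234.55386352539062, 163.56924438476562), (11.65926456451416, 20.34169578552246), 7.125016689300537))
scene 169 [278.82248521 163.20118343] [[261.29998779296875, 186.3000030517578], [280.20001220703125, 147.10000610351562], [289.5, 151.60000610351562], [270.6000061035156, 190.8000030517578]]
0.9 [0.5699 0.0852 0.3283]
0.6 [0.5365 0.0879 0.2921]
0.3 [0.5165 0.0895 0.2463]
0.0 [0.5117 0.0899 0.195 ]
```

Call:
send_rows --targets "-25 -60 0 0 255;-51 -119 0 0 255;-51 -119 0 0 255;-51 -119 20 0 255;-51 -119 36 0 255;-51 -119 45 0 255;-51 -119 53 0 255;-51 -113 61 0 255;-51 -107 69 0 255;-51 -101 76 0 255;-51 -96 85 0 255;-51 -92 94 0 255;-51 -88 102 0 255;-51 -86 110 0 255;-51 -83 121 0 255;-51 -81 131 0 255;-51 -80 141 0 255;-51 -80 149 0 255;-51 -80 155 0 255;-51 -80 155 0 255"

```text
time: 23.42
ee_pos: [0.5317, 0.0882, 0.2017]
tcp_rot: [180.0, -0.0, -94.6]
wrist_force: [-0.4, 0.1, 0.2]
opening: -0.0001
grasp_force: 0.0
```

```bash
python3 - <<'E'
from h import *
s=camera("scene");w=camera("wrist")
cv2.imwrite("pics/s6.png",s);cv2.imwrite("pics/w6.png",w)
a=cv2.resize(s[115:275,205:325],(400,533),interpolation=cv2.INTER_CUBIC);b=cv2.resize(w,(400,300))
v=np.zeros((533,800,3),np.uint8);v[:,:400]=a;v[:300,400:]=b;cv2.imwrite("pics/v6.png",v)
E
```

```text
(no output)
```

View pics/v6.png

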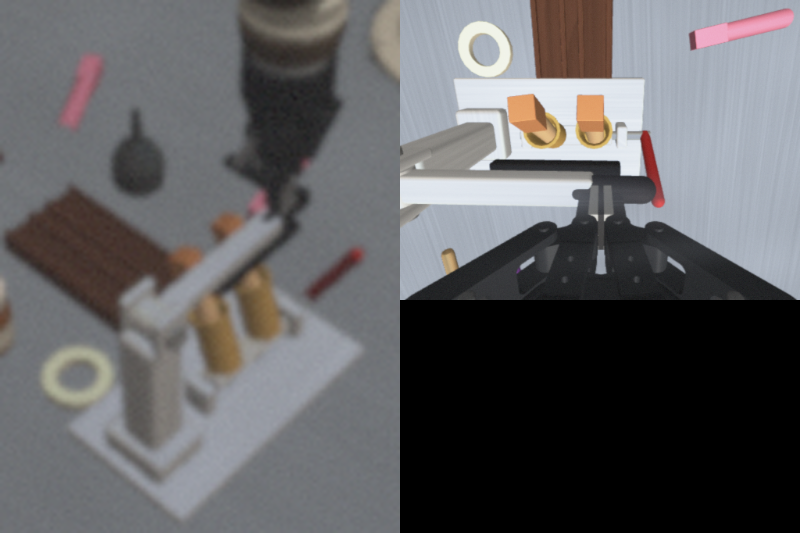

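The lever is nearly level under the fingertips and both blanks are standing. I'll press on gently.

Call:
send_rows --targets "0 0 3 0 255;0 0 5 0 255;0 0 7 0 255;0 0 9 0 255;0 0 9 0 255"

```text
time: 24.15
ee_pos: [0.5317, 0.0882, 0.1931]
tcp_rot: [180.0, -0.0, -94.6]
wrist_force: [-0.5, -0.2, 0.1]
opening: -0.0003
grasp_force: 0.0
```

Call:
send_rows --targets "0 0 2 0 255;0 0 4 0 255;0 0 6 0 255;0 0 6 0 255"

```text
time: 24.65
ee_pos: [0.5317, 0.0882, 0.1873]
tcp_rot: [-180.0, -0.0, -94.6]
wrist_force: [-1.6, -0.4, 1.7]
opening: 0.0006
grasp_force: 1.1
```

```bash
python3 - <<'E'
from h import *
s=camera("scene");w=camera("wrist")
cv2.imwrite("pics/s7.png",s);cv2.imwrite("pics/w7.png",w)
a=cv2.resize(s[165:245,235:315],(400,400),interpolation=cv2.INTER_CUBIC);b=cv2.resize(w[80:300,130:390],(400,338))
v=np.zeros((400,800,3),np.uint8);v[:,:400]=a;v[:338,400:]=b;cv2.imwrite("pics/v7.png",v)
d=cv2.absdiff(cv2.imread("pics/s6.png"),s);print([ (b[0],b[1].round()) for b in blobs((d.max(2)>60).astype(np.uint8),8)])
E
```

```text
[(np.int32(130), array([283.,   6.])), (np.int32(23), array([314.,   9.])), (np.int32(91), array([305.,  14.])), (np.int32(35), array([322.,  22.])), (np.int32(22), array([316.,  63.])), (np.int32(33), array([298.,  73.])), (np.int32(33), array([297.,  79.])), (np.int32(25), array([299., 128.]))]
```

View pics/v7.png

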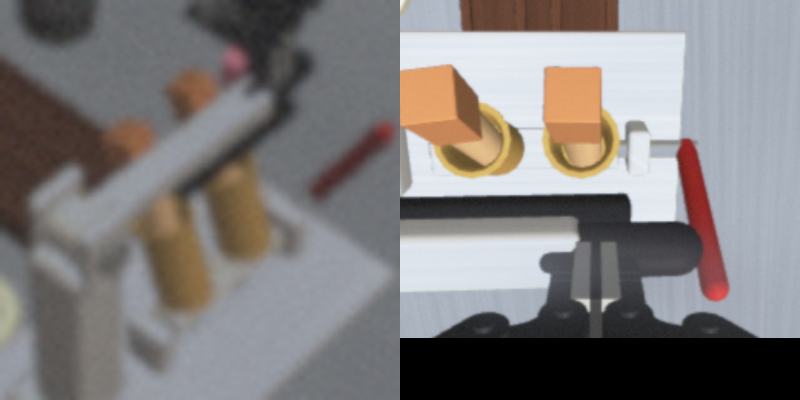

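```bash
python3 - <<'E'
from h import *
O=np.array([.5665,.0855]);Y=np.radians(-4.6);Rp=np.array([[np.cos(Y),-np.sin(Y)],[np.sin(Y),np.cos(Y)]])
M=model("wrist");f=lambda u,v:(130+(u-400)/1.538,80+v/1.538)
for n,p,z in(("head top near",(573,90),.14),("cup mouth near",(580,143),.102),("cup mouth far",(473,140),.102),("handle tip",(716,292),.106),("lever end",(700,250),.185),("lever L edge",(640,222),.195),("lever R",(640,275),.195),("pad front edge",(600,205),.16)):
  q=ray(f(*p),z,M)[0];print(n,np.r_[(q[:2]-O)@Rp,z].round(4))
W=lambda x,y,z:np.r_[O+Rp@[x,y],z]
for n,p in(("cupmouth",W(-.028,0,.102)),("headtop",W(-.028,0,.14)),("handle tip",W(-.095,.074,.106)),("blank near sc",W(-.028,0,.14))):print(n,proj(p,M).round(1),proj(p,model("scene")).round(1))
print(f(573,90),f(580,143),f(716,292)); print(bot.get_obs()["ee_pos"],model("wrist")[1].round(3).tolist())
# scene masks of heads
im=cv2.imread("pics/s5.png")
for b in blobs(mask(im,(5,110,90),(14,255,255),(250,170,300,225)),8):print(b)
for x in(-.028,.028):print("pred head mid",x,proj(W(x,0,.12),model("scene")).round(1))
E
```

```text
head top near [-0.0262 -0.0534  0.14  ]
cup mouth near [-0.0276 -0.0217  0.102 ]
cup mouth far [ 0.0264 -0.0233  0.102 ]
handle tip [-0.102  0.062  0.106]
lever end [-0.0716 -0.0043  0.185 ]
lever L edge [-0.0494 -0.0193  0.195 ]
lever R [-0.05   -0.0003  0.195 ]
pad front edge [-0.0371 -0.0111  0.16  ]
cupmouth [[247.8 199.4]] [[285.3 200.5]]
headtop [[246.3 217.7]] [[285.9 192.2]]
handle tip [[326.2 282. ]] [[318.2 200. ]]
blank near sc [[246.3 217.7]] [[285.9 192.2]]
(242.48374512353706, 138.51755526657996) (247.03511053315995, 172.9778933680104) (335.46163849154743, 269.85695708712615)
[0.53172307 0.08825347 0.18731827] [[-0.997, 0.077, 0.025, 0.525], [0.081, 0.948, 0.307, 0.01], [-0.0, 0.308, -0.951, 0.33], [0.0, 0.0, 0.0, 1.0]]
(np.int32(54), array([275.94444444, 187.88888889]), ((275.6000061035156, 187.6999969482422), (10.733126640319824, 5.81377649307251), 63.43495178222656))
(np.int32(25), array([264.88, 200.16]), ((265.0, 200.0), (6.0, 4.0), 90.0))
pred head mid -0.028 [[285.6 196.6]]
pred head mid 0.028 [[273.2 207.1]]
```

```bash
python3 - <<'E'
from h import *
O=np.array([.5665,.0855]);Y=np.radians(-4.6);Rp=np.array([[np.cos(Y),-np.sin(Y)],[np.sin(Y),np.cos(Y)]])
W=lambda x,y,z:np.r_[O+Rp@[x,y],z]
P=lambda x,r,d:W(x,-r*np.sin(d),.032+r*np.cos(d))
H=lambda d:W(-.095,.105*np.sin(np.pi/4-d),.032+.105*np.cos(np.pi/4-d))
w=model("wrist");s=model("scene")
for d in(0,.1,.2,.3,.4):
  print(d,"W mouth",proj(P(-.028,.07,d),w)[0].round(),"headtop",proj(P(-.028,.132,d),w)[0].round(),"handle",proj(H(d),w)[0].round()," S headmid n/f",proj(P(-.028,.112,d),s)[0].round(1),proj(P(.028,.112,d),s)[0].round(1),"mouth n",proj(P(-.028,.07,d),s)[0].round(),"handle",proj(H(d),s)[0].round(1))
for n in("s5","s7"):
  im=cv2.imread(f"pics/{n}.png")
  for nm,lo,hi in(("head",(5,110,60),(13,255,255)),("red",(172,100,50),(180,255,255)),("red",(0,150,50),(4,255,255))):
    for b in blobs(mask(im,lo,hi,(245,150,335,240)),8):print(n,nm,b[0],b[1].round(1),cv2.boxPoints(b[2]).round().tolist())
print("meas W mouth 247,173 headtop 242,139 handle 335,270")
E
```

```text
0 W mouth [248. 199.] headtop [245. 233.] handle [326. 282.]  S headmid n/f [285.9 191.3] [273.4 201.8] mouth n [285. 201.] handle [318.3 200. ]
0.1 W mouth [248. 191.] headtop [245. 212.] handle [329. 279.]  S headmid n/f [283.1 189.5] [270.5 199.9] mouth n [284. 199.] handle [316.5 197.2]
0.2 W mouth [248. 182.] headtop [245. 190.] handle [331. 275.]  S headmid n/f [280.3 188.1] [267.7 198.4] mouth n [282. 199.] handle [314.5 194.4]
0.3 W mouth [248. 173.] headtop [244. 168.] handle [334. 269.]  S headmid n/f [277.5 186.9] [265.  197.1] mouth n [280. 198.] handle [312.3 191.7]
0.4 W mouth [248. 164.] headtop [245. 145.] handle [336. 261.]  S headmid n/f [274.9 186. ] [262.4 196.1] mouth n [279. 197.] handle [309.9 189.1]
s5 head 55 [275.9 187.8] [[271.0, 184.0], [276.0, 182.0], [281.0, 191.0], [275.0, 194.0]]
s5 head 25 [264.9 200.2] [[263.0, 197.0], [267.0, 197.0], [267.0, 203.0], [263.0, 203.0]]
s7 head 33 [273.1 182.8] [[269.0, 182.0], [274.0, 178.0], [277.0, 183.0], [272.0, 186.0]]
s7 head 39 [260.  192.5] [[255.0, 193.0], [262.0, 188.0], [265.0, 193.0], [258.0, 197.0]]
meas W mouth 247,173 headtop 242,139 handle 335,270
```

The views agree that the cups sit about 0.3 rad short of upright. The wide gripper knuckles probably dragged the near head on the retreat. The lever is down with the heads outside the pad, so I'll raise it by its black end and redo the handle push farther to the robot's side.

Call:
send_rows --targets "0 10 -40 10 120;0 20 -60 20 120;0 26 -60 30 120;0 26 -60 40 120;0 26 -60 50 120;0 26 -60 60 120;0 26 -60 70 120;0 26 -60 80 120;0 26 -60 90 120;0 26 -60 90 120;0 26 -60 90 120;0 26 -20 90 120;0 26 10 90 120;0 26 24 90 120;0 26 24 90 120" --newtons 25

```text
time: 26.62
ee_pos: [0.5056, 0.0903, 0.163]
tcp_rot: [-180.0, -0.1, 175.5]
wrist_force: [0.3, -0.1, -0.9]
opening: 0.0451
grasp_force: 0.0
```

Call:
send_rows --targets "0 0 0 0 230;0 0 0 0 230;0 0 0 0 230;0 0 0 0 230;0 0 0 0 230;0 0 -13 0 230;-1 0 -27 0 230;-3 0 -45 0 230;-8 0 -62 0 230;-14 0 -79 0 230;-22 0 -96 0 230;-31 0 -111 0 230;-42 0 -125 0 230;-54 0 -138 0 230;-54 0 -138 0 230;-54 0 -138 0 230"

```text
time: 28.62
ee_pos: [0.5604, 0.0854, 0.3021]
tcp_rot: [-179.9, 0.1, 175.4]
wrist_force: [3.0, -5.6, -2.6]
opening: 0.0185
grasp_force: 27.5
```

Call:
send_rows --targets "0 0 0 0 140;0 0 0 0 140;0 0 0 0 140;0 0 -30 0 140;0 0 -60 0 140;30 -10 -60 -10 140;60 -20 -60 -20 255;100 -39 -60 -30 255;100 -39 -60 -40 255;100 -39 -60 -50 255;100 -39 -60 -60 255;100 -39 -60 -70 255;100 -39 -60 -80 255;100 -39 0 -90 255;100 -39 60 -90 255;100 -39 120 -90 255;100 -39 180 -90 255;100 -39 215 -90 255;100 -39 225 -90 255;100 -39 225 -90 255"

```text
time: 31.12
ee_pos: [0.4571, 0.0553, 0.0771]
tcp_rot: [-180.0, 0.0, -94.6]
wrist_force: [-0.0, 0.2, 0.2]
opening: 0.0001
grasp_force: 0.0
```

```bash
python3 - <<'E'
from h import *
s=camera("scene");cv2.imwrite("pics/s8.png",s)
O=np.array([.5665,.0855]);Y=np.radians(-4.6);Rp=np.array([[np.cos(Y),-np.sin(Y)],[np.sin(Y),np.cos(Y)]])
o=bot.get_obs();print("press",(o["ee_pos"][:2]-O)@Rp,o["ee_pos"][2],o["tcp_rot"])
for nm,lo,hi in(("head",(5,110,60),(13,255,255)),("red",(172,100,50),(180,255,255))):
    for b in blobs(mask(s,lo,hi,(245,150,335,240)),8):print(nm,b[0],b[1].round(1),cv2.boxPoints(b[2]).round().tolist())
m=cv2.inRange(cv2.cvtColor(s,cv2.COLOR_BGR2GRAY),0,60);k=np.zeros_like(m);k[140:195,255:305]=255
for b in blobs(m&k,30):print("lever",b[0],b[1],cv2.boxPoints(b[2]).round().tolist())
E
```

```text
press [-0.10610758 -0.03882434] 0.0778422112612798 [-1.79897149e+02  2.62056750e-02 -9.45899089e+01]
head 42 [276.2 188.3] [[271.0, 188.0], [276.0, 183.0], [281.0, 188.0], [276.0, 193.0]]
head 16 [265.3 200. ] [[262.0, 201.0], [266.0, 197.0], [268.0, 199.0], [264.0, 203.0]]
lever 773 [290.40620957 163.02846054] [[270.0, 190.0], [282.0, 141.0], [308.0, 147.0], [296.0, 196.0]]
```

Call:
send_rows --targets "-10 0 1 0 255;-20 0 1 0 255;-28 0 1 0 255;-35 0 1 0 255;-41 0 1 0 255;-46 0 1 0 255;-51 0 1 0 255;-55 0 1 0 255;-59 0 1 0 255;-62 0 1 0 255;-62 0 1 0 255"

```text
time: 32.55
ee_pos: [0.4609, 0.1164, 0.0747]
tcp_rot: [179.9, -0.1, -94.6]
wrist_force: [-4.1, -3.9, -0.4]
opening: -0.0001
grasp_force: 2.3
```

Call:
send_rows --targets "-2 0 -2 0 255;-4 0 -2 0 255;-6 0 -2 0 255;-7 0 -2 0 255;-8 0 -2 0 255;-8 0 -2 0 255"

```text
time: 33.3
ee_pos: [0.4615, 0.1243, 0.0767]
tcp_rot: [179.9, -0.1, -94.6]
wrist_force: [-3.9, -4.3, -0.2]
opening: 0.0
grasp_force: 2.4
```

```bash
python3 - <<'E'
from h import *
s=camera("scene");cv2.imwrite("pics/s9.png",s);w=camera("wrist");cv2.imwrite("pics/w9.png",w)
O=np.array([.5665,.0855]);Y=np.radians(-4.6);Rp=np.array([[np.cos(Y),-np.sin(Y)],[np.sin(Y),np.cos(Y)]])
o=bot.get_obs();print("press",(o["ee_pos"][:2]-O)@Rp,o["ee_pos"][2],o["wrist_force"])
for b in blobs(mask(s,(5,110,60),(13,255,255),(245,150,335,240)),8):print("head",b[0],b[1].round(1),cv2.boxPoints(b[2]).round().tolist())
h=cv2.cvtColor(s,cv2.COLOR_BGR2HSV)
for b in blobs(mask(s,(165,70,40),(180,255,255),(285,170,335,240))|mask(s,(0,150,40),(4,255,255),(285,170,335,240)),5):print("red",b[0],b[1].round(1),cv2.boxPoints(b[2]).round().tolist())
E
```

```text
press [-0.10772752  0.03021321] 0.07676717614322338 [-3.66095036 -3.33304273 -0.14888851]
head 83 [281.5 188.4] [[276.0, 183.0], [283.0, 181.0], [287.0, 194.0], [281.0, 196.0]]
head 74 [269.3 199.1] [[265.0, 192.0], [272.0, 192.0], [272.0, 206.0], [265.0, 206.0]]
red 50 [287.2 173.7] [[285.0, 170.0], [292.0, 170.0], [292.0, 181.0], [285.0, 181.0]]
red 24 [311.5 199.2] [[305.0, 199.0], [318.0, 196.0], [319.0, 199.0], [306.0, 202.0]]
red 8 [302.2 202. ] [[301.0, 203.0], [301.0, 201.0], [304.0, 201.0], [304.0, 203.0]]
```

Call:
send_rows --targets "-2 -2 0 0 255;-4 -2 0 0 255;-5 -2 0 0 255;-6 -2 0 0 255;-6 -2 0 0 255"

```text
time: 34.02
ee_pos: [0.4623, 0.1295, 0.0756]
tcp_rot: [179.7, -0.2, -94.6]
wrist_force: [-9.0, -6.0, -3.0]
opening: -0.0001
grasp_force: 5.3
```

Call:
send_rows --targets "-1 0 -1 0 255;-2 0 -1 0 255;-3 0 -1 0 255;-4 0 -1 0 255;-4 0 -1 0 255;-4 0 -1 0 255"

```text
time: 34.78
ee_pos: [0.4624, 0.1322, 0.0769]
tcp_rot: [179.7, -0.4, -94.7]
wrist_force: [-10.6, -13.5, 2.2]
opening: 0.0
grasp_force: 8.3
```

```bash
python3 - <<'E'
from h import *
s=camera("scene");cv2.imwrite("pics/s10.png",s)
O=np.array([.5665,.0855]);Y=np.radians(-4.6);Rp=np.array([[np.cos(Y),-np.sin(Y)],[np.sin(Y),np.cos(Y)]])
o=bot.get_obs();print("press",(o["ee_pos"][:2]-O)@Rp,o["ee_pos"][2],o["wrist_force"])
for b in blobs(mask(s,(5,110,60),(13,255,255),(245,150,335,240)),8):print("head",b[0],b[1].round(1),cv2.boxPoints(b[2]).round().tolist())
for b in blobs(mask(s,(165,70,40),(180,255,255),(285,182,335,240))|mask(s,(0,150,40),(4,255,255),(285,182,335,240)),5):print("red",b[0],b[1].round(1),cv2.boxPoints(b[2]).round().tolist())
E
```

```text
press [-0.10748927  0.03820605] 0.07693016150588661 [-11.31322564 -14.2906515    2.55572303]
head 70 [283.6 189.4] [[279.0, 184.0], [286.0, 183.0], [288.0, 196.0], [281.0, 197.0]]
head 79 [271.  199.6] [[267.0, 193.0], [274.0, 193.0], [274.0, 207.0], [267.0, 207.0]]
red 23 [305.1 201.6] [[298.0, 202.0], [312.0, 198.0], [313.0, 202.0], [299.0, 205.0]]
red 7 [315.4 199.7] [[314.0, 200.0], [316.0, 198.0], [317.0, 199.0], [315.0, 201.0]]
```

Call:
send_rows --targets "14 0 0 0 255;20 0 0 0 255;20 -6 0 0 255;20 -8 0 0 255;12 -8 0 0 255;8 -8 0 0 255;6 -8 0 0 255;4 -8 0 0 255;2 -8 0 0 255;2 -8 0 0 255"

```text
time: 36.08
ee_pos: [0.4726, 0.1235, 0.0783]
tcp_rot: [-179.9, -1.2, -95.0]
wrist_force: [-2.1, -54.9, 11.4]
opening: 0.0002
grasp_force: 23.5
```

Pressing to 55 N confirms a hard stop. I'll ease off, slide away toward the robot first so nothing drags, then back out and up.

Call:
send_rows --targets "6 0 0 0 255;12 0 0 0 255;12 15 0 0 255;12 35 0 0 255;12 50 0 0 255;30 50 0 0 255;60 50 -30 0 255;60 50 -90 0 255;60 50 -150 0 255;60 50 -210 0 255;60 50 -270 0 255;60 50 -270 0 255"

```text
time: 37.58
ee_pos: [0.4188, 0.077, 0.3529]
tcp_rot: [-179.6, 0.1, -94.6]
wrist_force: [0.0, -0.2, 0.5]
opening: 0.0001
grasp_force: 0.0
```

```bash
python3 - <<'E'
from h import *
s=camera("scene");cv2.imwrite("pics/s11.png",s)
O=np.array([.5665,.0855]);Y=np.radians(-4.6);Rp=np.array([[np.cos(Y),-np.sin(Y)],[np.sin(Y),np.cos(Y)]])
o=bot.get_obs();print("press",(o["ee_pos"][:2]-O)@Rp,o["ee_pos"][2],o["wrist_force"],o["tcp_rot"])
for b in blobs(mask(s,(5,110,60),(13,255,255),(245,150,335,240)),8):print("head",b[0],b[1].round(1),cv2.boxPoints(b[2]).round().tolist())
for b in blobs(mask(s,(165,70,40),(180,255,255),(285,182,335,240))|mask(s,(0,150,40),(4,255,255),(285,182,335,240)),5):print("red",b[0],b[1].round(1),cv2.boxPoints(b[2]).round().tolist())
w=camera("wrist");cv2.imwrite("pics/w11.png",w)
M=model("wrist")
W=lambda x,y,z:np.r_[O+Rp@[x,y],z]
P=lambda x,r,d:W(x,-r*np.sin(d),.032+r*np.cos(d))
for d in(0,.1,.2):print(d,[proj(P(x,.132,d),M)[0].round() for x in(-.028,.028)],[proj(P(x,.112,d),model("scene"))[0].round(1) for x in(-.028,.028)],"handle W",proj(W(-.095,.105*np.sin(np.pi/4-d),.032+.105*np.cos(np.pi/4-d)),M)[0].round())
for b in blobs(mask(w,(5,120,100),(14,255,255)),60):print("Whead",b[0],b[1].round(),cv2.boxPoints(b[2]).round().tolist())
for b in blobs(mask(w,(0,170,60),(4,255,255))|mask(w,(172,150,60),(180,255,255)),30):print("Wred",b[0],b[1].round(),cv2.boxPoints(b[2]).round().tolist())
E
```

```text
press [-0.14668213 -0.02038779] 0.3501997290997961 [ 0.74850372 -0.26888137 -0.9918542 ] [-1.79791937e+02  6.87209694e-02 -9.45557554e+01]
head 68 [283.5 189.2] [[278.0, 185.0], [284.0, 182.0], [290.0, 194.0], [284.0, 197.0]]
head 70 [271.2 199.2] [[267.0, 193.0], [274.0, 193.0], [274.0, 207.0], [267.0, 207.0]]
red 5 [319.  200.2] [[318.0, 201.0], [319.0, 199.0], [320.0, 200.0], [319.0, 202.0]]
red 13 [302.4 202.4] [[299.0, 202.0], [306.0, 200.0], [306.0, 203.0], [299.0, 204.0]]
red 7 [310.  201.1] [[308.0, 200.0], [311.0, 200.0], [311.0, 202.0], [308.0, 202.0]]
0 [array([152., 188.]), array([102., 188.])] [array([285.9, 191.3]), array([273.4, 201.8])] handle W [219. 227.]
0.1 [array([151., 176.]), array([101., 176.])] [array([283.1, 189.5]), array([270.5, 199.9])] handle W [219. 224.]
0.2 [array([150., 165.]), array([100., 165.])] [array([280.3, 188.1]), array([267.7, 198.4])] handle W [218. 220.]
Whead 392 [50. 15.] [[31.0, 23.0], [50.0, -4.0], [66.0, 8.0], [48.0, 35.0]]
Whead 101 [183.  20.] [[178.0, 0.0], [183.0, -0.0], [186.0, 41.0], [181.0, 41.0]]
Whead 197 [160.  42.] [[152.0, 5.0], [159.0, 5.0], [165.0, 78.0], [159.0, 78.0]]
Whead 94 [127.  30.] [[121.0, 13.0], [127.0, 12.0], [132.0, 47.0], [126.0, 47.0]]
Whead 65 [145.  54.] [[142.0, 41.0], [146.0, 41.0], [148.0, 67.0], [145.0, 67.0]]
Whead 73 [165.  95.] [[161.0, 80.0], [165.0, 80.0], [167.0, 110.0], [164.0, 110.0]]
Whead 77 [187.  99.] [[185.0, 87.0], [190.0, 87.0], [190.0, 110.0], [185.0, 110.0]]
Whead 593 [110. 174.] [[91.0, 168.0], [125.0, 163.0], [128.0, 181.0], [94.0, 187.0]]
Whead 563 [155. 175.] [[140.0, 164.0], [169.0, 164.0], [169.0, 185.0], [140.0, 185.0]]
Wred 422 [222. 193.] [[216.0, 228.0], [221.0, 159.0], [228.0, 159.0], [223.0, 228.0]]
```

The handle is at the upright position in both views, and the blanks lean about 0.1 rad at most within the bore clearance. Next I'll press the lever down along its arc.

Call:
send_rows --targets "-10 -50 0 0 255;-20 -100 0 0 255;-20 -152 0 0 255;-20 -152 0 0 255;-20 -152 20 0 255;-20 -152 36 0 255;-20 -152 48 0 255;-20 -146 56 0 255;-20 -139 63 0 255;-20 -133 70 0 255;-20 -128 79 0 255;-20 -124 88 0 255;-20 -120 96 0 255;-20 -117 106 0 255;-20 -115 116 0 255;-20 -113 125 0 255;-20 -112 135 0 255;-20 -112 143 0 255;-20 -112 147 0 255;-20 -112 147 0 255"

```text
time: 40.17
ee_pos: [0.5317, 0.0872, 0.2009]
tcp_rot: [180.0, -0.0, -94.6]
wrist_force: [0.6, 0.8, -0.6]
opening: 0.0002
grasp_force: 0.0
```

Call:
send_rows --targets "0 0 2 0 255;0 0 4 0 255;0 0 6 0 255;0 0 8 0 255;0 0 8 0 255"

```text
time: 40.8
ee_pos: [0.5318, 0.0873, 0.1956]
tcp_rot: [-179.8, 0.0, -94.6]
wrist_force: [-6.0, -1.1, 16.6]
opening: -0.0004
grasp_force: 8.1
```

Call:
send_rows --targets "0 0 1 0 255;0 0 2 0 255;0 0 2 0 255;0 0 2 0 255"

```text
time: 41.3
ee_pos: [0.5318, 0.0873, 0.1953]
tcp_rot: [-179.7, 0.1, -94.6]
wrist_force: [-9.0, -1.6, 26.1]
opening: -0.0001
grasp_force: 13.3
```

Firm stop at z = .195, which is the expected level height. I'll lift off straight up and clear, then check.

Call:
send_rows --targets "0 0 -10 0 255;0 0 -40 0 255;0 0 -90 0 255;0 40 -130 0 255;0 90 -130 0 255;0 120 -130 0 255;0 120 -130 0 255;0 120 -130 0 255"

```text
time: 42.3
ee_pos: [0.4127, 0.0969, 0.3211]
tcp_rot: [-180.0, 0.0, -94.6]
wrist_force: [0.2, -0.2, 0.7]
opening: 0.0001
grasp_force: 0.0
```

```bash
python3 - <<'E'
from h import *
s=camera("scene");cv2.imwrite("pics/s12.png",s);w=camera("wrist");cv2.imwrite("pics/w12.png",w)
O=np.array([.5665,.0855]);Y=np.radians(-4.6);Rp=np.array([[np.cos(Y),-np.sin(Y)],[np.sin(Y),np.cos(Y)]])
print(bot.get_obs()["ee_pos"],bot.get_obs()["wrist_force"])
W=lambda x,y,z:np.r_[O+Rp@[x,y],z]
P=lambda x,r,d:W(x,-r*np.sin(d),.032+r*np.cos(d))
L=lambda th:W(.12-.185*np.cos(th),0,.185+.185*np.sin(th))
M=model("wrist")
for b in blobs(mask(s,(5,110,60),(13,255,255),(245,150,335,240)),8):print("head",b[0],b[1].round(1))
for b in blobs(mask(w,(5,120,100),(14,255,255)),60):print("Whead",b[0],b[1].round(),cv2.boxPoints(b[2]).round().tolist())
for b in blobs(mask(w,(0,170,60),(4,255,255))|mask(w,(172,150,60),(180,255,255)),30):print("Wred",b[0],b[1].round(),cv2.boxPoints(b[2]).round().tolist())
for d in(0,.1,.2):print(d,[proj(P(x,.132,d),M)[0].round() for x in(-.028,.028)],"handle",proj(W(-.095,.105*np.sin(np.pi/4-d),.032+.105*np.cos(np.pi/4-d)),M)[0].round(),"lever end",proj(L(d),model("scene"))[0].round(1),proj(L(d),M)[0].round(1))
for n,im,r in(("s",s,(285,150,320,200)),("w",w,(100,120,300,330))):
  m=cv2.inRange(cv2.cvtColor(im,cv2.COLOR_BGR2GRAY),0,60 if n=="s" else 45);k=np.zeros_like(m);k[r[1]:r[3],r[0]:r[2]]=255
  for b in blobs(m&k,25):print(n,"dark",b[0],b[1].round(),cv2.boxPoints(b[2]).round().tolist())
E
```

```text
[0.41285702 0.09681587 0.32073682] [-0.56437932  0.00170768  0.31552645]
head 12 [285.1 195.1]
head 9 [272.9 205.2]
Whead 120 [17.  2.] [[2.0, 0.0], [30.0, 0.0], [30.0, 5.0], [2.0, 5.0]]
Whead 254 [143.  33.] [[131.0, 0.0], [144.0, -1.0], [151.0, 64.0], [138.0, 65.0]]
Whead 353 [172.  48.] [[162.0, 6.0], [172.0, 6.0], [179.0, 93.0], [168.0, 93.0]]
Whead 116 [128.  30.] [[120.0, 10.0], [128.0, 9.0], [133.0, 51.0], [124.0, 52.0]]
Whead 65 [113.  42.] [[109.0, 30.0], [115.0, 30.0], [116.0, 55.0], [110.0, 55.0]]
Whead 139 [133.  81.] [[124.0, 62.0], [134.0, 61.0], [138.0, 97.0], [128.0, 98.0]]
Whead 333 [ 86. 159.] [[65.0, 155.0], [105.0, 153.0], [105.0, 162.0], [65.0, 164.0]]
Whead 306 [138. 159.] [[118.0, 154.0], [153.0, 154.0], [153.0, 172.0], [118.0, 172.0]]
Wred 556 [213. 189.] [[206.0, 225.0], [211.0, 150.0], [219.0, 150.0], [214.0, 225.0]]
0 [array([133., 178.]), array([ 79., 178.])] handle [210. 222.] lever end [294.7 175.2] [163.6 183.3]
0.1 [array([132., 165.]), array([ 77., 165.])] handle [209. 219.] lever end [294.9 170.9] [156.5 189. ]
0.2 [array([131., 152.]), array([ 76., 152.])] handle [208. 214.] lever end [294.7 166.9] [146.4 195.4]
s dark 77 [291. 180.] [[282.0, 190.0], [290.0, 171.0], [297.0, 174.0], [290.0, 193.0]]
w dark 1150 [139. 178.] [[100.0, 164.0], [171.0, 164.0], [171.0, 192.0], [100.0, 192.0]]
w dark 3737 [192. 308.] [[101.0, 283.0], [252.0, 283.0], [252.0, 329.0], [101.0, 329.0]]
w dark 1266 [280. 305.] [[261.0, 285.0], [299.0, 285.0], [299.0, 329.0], [261.0, 329.0]]
```

The lever is level (contact height .195), both heads are under the pad, the handle is fully over and the arm is clear. Handing in.

```bash
python3 -c "
from workcell import ticket
print(ticket.job_done())"
```

```text
the job is handed in; nothing more can be done
None
```

I handed the job in at about 42 s with both blanks standing in the upright cups, the lever clamped level on their heads and the arm clear, after raising the lever to tip the cups a second time when they fell about 0.3 rad short; no pass or fail was returned, and I did not re-measure the bystanders at the end.

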